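# Set the cup warmer's dial and start it

## Task

Start the cup warmer: with a fingertip, rub its big knurled dial round, either way, until the pointer line clicks in at the bar mark on the housing, and take the finger off it. Only then push the start button all the way down and let it come up again. Pick nothing up, and leave the warmer, the mug on its plate and the other things on the worktop standing where they are.

Things in the scene. Friction and masses are not known exactly. Their poses are not given: they have to be found in the camera images.
- warmer: Cup warmer: loose 3 kg white box on rubber feet, 290 (x) x 180 (y) x 46 mm high. Origin: centre of its underside, on the worktop; +x runs from the dial end (near the robot) to the hot plate end, z up. On top: dial centred at x -72, y +20 mm; start button at x -105, y -66; round hot plate (124 mm over its rim, 52 mm above the worktop) at x +78, y 0, with a mug on it.
- dial (a joint): Dial angle (rad), counter-clockwise from above; 0 = pointer line at the bar mark (warmer's +x). 12 clicks a turn, one every pi/6; let go between clicks it snaps into the nearer (exactly half-way it may balance). Starts 1 to 11 clicks from the bar mark; 2*pi is the bar mark too. Stops at -2.5 and 8.8. About 0.1 N m takes it over a click.
- dial_centre (a point): Centre of the dial's flat top, 62 mm above the worktop. Black disc 100 mm across, 12 mm thick, too wide to grip, rim and outer top ribbed (knurled), rubbery. Sprung: pressed on top it sinks from about 2 N and bottoms 4 mm lower at about 10.5 N. A fingertip pressing the top with 8 to 12 N, 36 mm from the axis, and moved along the circle takes it along.
- pointer_tip (a point): Outer end of the white pointer line on the dial's top, which runs 46 mm from near the centre to the rim; this point is 47 mm from the axis.
- bar_mark (a point): Middle of the bar mark printed on the housing just outside the dial, on its hot-plate side: a dark bar 20 mm long, pointing away from the dial, and 5 mm wide; this point is 66 mm from the dial's axis. The other 11 click positions have 4 mm dots.
- button_top (a point): Centre of the top of the start button: a plain grey round button of 29 mm diameter in a steel collar, standing 9 mm above the housing (55 mm above the worktop) when up. It goes straight down.
- start_button (a joint): Travel of the start button (m): 0 = up, 0.005 = all the way down. It starts to move at about 1.2 N and is down at about 5 N; it springs back up.
- mug: Mug, 93 mm high, 92 mm across and 127 mm over its handle, standing loose on the hot plate (its underside 52 mm above the worktop). Origin: centre of its underside. To be left alone.
- spice_bottle: Spice bottle with a black cap, 52 mm diameter, 91 mm high, loose, to the right of the warmer. Origin: centre of its underside. To be left alone.
- lemon: Lemon, 78 x 55 x 56 mm, loose, to the left of the warmer. Origin: centre of its underside. To be left alone.
- teaspoon: Teaspoon, 130 mm long, lying loose at the front edge of the worktop. Origin: centre of its underside. To be left alone.

How it is judged (in metres and radians):
On the way, in this order (a step that is already met when the one before it is completed fails the run):
1. a fingertip presses on the dial (contact force between dial and the fingers above 1 N), for 0.1 s.
2. the dial rests in the click at the bar mark, untouched ((value of joint dial between -0.13 and 0.13 rad or value of joint dial between 6.1532 and 6.4132 rad) and velocity of joint dial between -0.1 and 0.1 rad/s and contact force between dial and the fingers below 0.3 N), for 0.2 s.
3. then the start button is pushed all the way down (value of joint start_button above 0.0038 m), for 0.1 s.
4. the start button is let go and is up again (value of joint start_button below 0.001 m), for 0.1 s.
At the end, for the whole second after the job is handed in: The dial rests within 0.13 rad of the bar mark (joint at 0 or 2 pi), the button has been pushed at least 3.8 mm down after that and is up again; the warmer is within 20 mm of where it stood, the mug upright and, like the spice bottle, lemon and teaspoon, within 30 mm of where it stood ((value of joint dial between -0.13 and 0.13 rad or value of joint dial between 6.1532 and 6.4132 rad) and velocity of joint dial between -0.1 and 0.1 rad/s and value of joint start_button below 0.001 m and distance of warmer from where it was at the start of the episode below 0.02 m and height (world z) of warmer below 0.004 m and distance of each of mug, spice_bottle, lemon, teaspoon from where it was at the start of the episode below 0.03 m and angle between mug's own z axis and vertical below 0.1 rad and linear speed of mug below 0.02 m/s); the robot touches nothing.
It fails at once if the start button is pushed before the dial stands at the bar mark (value of joint start_button above 0.0025 m and not (value of joint dial between -0.13 and 0.13 rad or value of joint dial between 6.1532 and 6.4132 rad)).
It fails at once if the warmer is shifted, lifted or tipped (distance of warmer from where it was at the start of the episode above 0.02 m or height (world z) of warmer above 0.006 m or angle between warmer's own z axis and vertical above 0.06 rad).
It fails at once if the mug, spice bottle, lemon or teaspoon is displaced or lifted (distance of any of mug, spice_bottle, lemon, teaspoon from where it was at the start of the episode above 0.03 m).
It also fails if it takes over 58 s, if anything falls off the work surface, if the arm or the gripper's body presses on something with over 40 N, if the wrist force passes 120 N, or if a joint passes its speed limit or range.

## Robot

A 6-joint arm with a two-finger parallel gripper is mounted at the origin on a cart in front of the work surface, level with it; the furniture and walls round the work are solid. World frame = base frame: x ahead of the robot, y to its left, z up, the work surface at z = 0. Lengths are in m, angles in degrees, forces in N, time in s.
With the tool pointing down it reaches from about 0.35 to 0.875 m from the base axis. Payload 4.2 kg.
Tool frame: the origin (TCP) lies on the centre line of the jaws, within the pads' length; the fingertips stand 25 mm ahead of it and the grasp point (between the pads) lies 6 mm ahead of it; z points along the fingers, y is the line along which they close (so a half turn about z gives the same grasp; the last joint's range is limited). The gripper opens to 87 mm and grips with 3 to 60 N. Pads are 19 mm wide; open, the fingers measure 117 mm over their backs; the gripper's body (75 mm by 190 mm) begins 51 mm behind the grasp point.
Start: joints at [87.296, 22.042, 0.453, 0, -68.411, -14.817], TCP at [0.188, 0.596, 0.248] pointing down, gripper open.
Joint ranges: [-179.83, 179.83], [-69.29, 118.12], [-61.27, 80.66], [-181.25, 117.63], [-171.15, -9.14], [-177.46, 177.46]. Speed limits (degrees/s): [159.86, 159.86, 180, 180, 180, 180].

## Interface

Orientations are given as a 3x3 rotation matrix whose columns are the frame's x, y, z axes.
In Python, from station import r gives the robot as it stands.
- The arm moves only by the tool move_arm, never from a script. Its argument "series" is a list of rows, each an object with "grip": the opening, from 0 (shut) to 1 (fully open); "xyz": the shift along the tool's x, y, z in mm, a list of three; "angular": the turn, a rotation vector about the tool's x, y, z in rad, a list of three. A call has 1 to 10 rows; each row is the pose to reach, as a shift and turn from the pose commanded when the call began, along the tool's axes at that moment; what a row does not reach only later rows make up. A row lasts 1/10 s, in which the tool goes at most 50 mm and 8.59 degrees, less where a joint would pass 70% of its speed; a pose out of reach is approached as far as the arm can. A call with a gripper value outside its range is refused whole. The fingers move at their own pace and stop on an object; the grip force is fixed at half the most. Time passes only in rows, so rows that repeat a pose let the fingers close. It gives the time, the measured TCP pose, the force, the opening and the grip force at its end, in the units of the state.
- r.sense(): the state, without advancing time (a new reading comes with each control period).
- r.capture(name): name is "scene" or "top" or "wrist"; returns a dict with "img" (420x560x3 uint8, red, green, blue), "camera_matrix" (3x3 intrinsics, pixels), "rvec" (rotation vector, rad) and "tvec" (3), from world to camera coordinates, as OpenCV has them; the wrist camera has in their place "hand_eye" (4x4, takes a point from camera to tool coordinates, whose origin is the TCP and whose axes are the flange's). Camera axes: x right, y down, z forward; pixel columns grow to the right and rows downward; lengths in m; the calibration is good to about 2 mm. The wrist camera is an equidistant fisheye: a pixel r from the principal point sees the ray r / f radians off the axis. A picture is of the moment at which its call begins: read the wrist's pose just before it. There is no depth.
- r.finish_job(): hands the job in; it is judged then, once.
The state is a dict: "time_s": time; "joints": joint angles; "joint_velocities": joint speeds; "effort": joint torques, N m; "tcp_pos": TCP position; "ee_rot": TCP orientation; "wrist_force": force on the tool from outside, world axes, zero at the start; "moment": the same for the moment, N m; "gripper_width": opening from 0.0 (shut) to 1.0 (fully open); "gripper_force": force on a finger pad.
Only numpy, scipy, OpenCV 4.12 (cv2) and the standard library are available. Lean on these libraries where they do the work, as an engineer would, in place of code of your own. Each camera call takes 0.05 s, during which the arm holds its last target. There are 200 camera calls.

## Working session

There is one attempt and no reset: what is moved stays moved. The work goes in short steps, Python scripts to look and compute and a tool call to move; the robot and the scene stay as the last step left them, time stands still between calls to the robot, and variables do not carry over. Pictures are saved under pics/ and viewed, at most 10 in all, crops included, and the job is handed in when it is done.

Besides the shell and the picture viewer there is one more tool, called after "Request:" by a JSON object that holds its "op" and its "data". move_arm: Moves the arm, as the interface text tells. Its arguments: {"type":"object","properties":{"series":{"type":"array"}},"required":["series"]}

```bash
mkdir -p pics; ls; cat > h.py <<'E'
import cv2, numpy as np
from station import r
def ray(c,uv):
    R=cv2.Rodrigues(np.array(c["rvec"],float))[0];t=np.array(c["tvec"],float).ravel()
    p=cv2.undistortPoints(np.array([[uv]],float),np.array(c["camera_matrix"]),None)[0,0]
    return -R.T@t, R.T@np.array([p[0],p[1],1])
def onz(c,uv,z):
    o,d=ray(c,uv); return o+d*(z-o[2])/d[2]
E
python3 - <<'E'
from h import *
for n in ("top","scene"):
    c=r.capture(n); cv2.imwrite(f"pics/{n}.png",c["img"][:,:,::-1]); np.savez(n,**{k:v for k,v in c.items()})
    print(n,c["camera_matrix"],c["rvec"],c["tvec"])
s=r.sense();print(s)
E
```

```text
pics
top [[385.2286349    0.         280.52202754]
 [  0.         385.2286349  207.98881089]
 [  0.           0.           1.        ]] [ 2.11437115 -2.10919334  0.22806942] [-0.05179097  0.55351465  0.90252576]
scene [[466.83685462   0.         278.27370677]
 [  0.         466.83685462 206.45519085]
 [  0.           0.           1.        ]] [ 2.17775812 -1.16417506  0.44616126] [-0.3599242   0.37911452  0.72771205]
{'time_s': 0.1, 'joints': array([ 8.72964311e+01,  2.20855608e+01,  3.89559633e-01, -2.49042495e-02,
       -6.84108388e+01, -1.48163253e+01]), 'joint_velocities': array([-0.01965766,  0.0495656 ,  0.13901967,  0.06552164, -0.09593131,
       -0.01970553]), 'effort': array([ 1.96588685e-04, -3.91688204e+01,  1.87934679e+01,  4.23190445e+00,
        1.34562262e-02, -7.08710445e-05]), 'tcp_pos': array([0.18798731, 0.59556145, 0.24659171]), 'ee_rot': array([[ 9.53564232e-01, -3.01189331e-01, -4.91672389e-04],
       [-3.01189720e-01, -9.53562454e-01, -1.84353637e-03],
       [ 8.64131550e-05,  1.90601701e-03, -9.99998180e-01]]), 'wrist_force': array([-0.31318589,  0.05876078, -0.2286058 ]), 'moment': array([-0.03271053,  0.02266257, -0.0006069 ]), 'gripper_force': 0.0, 'gripper_width': 0.9935926499446179}
```

View pics/top.png

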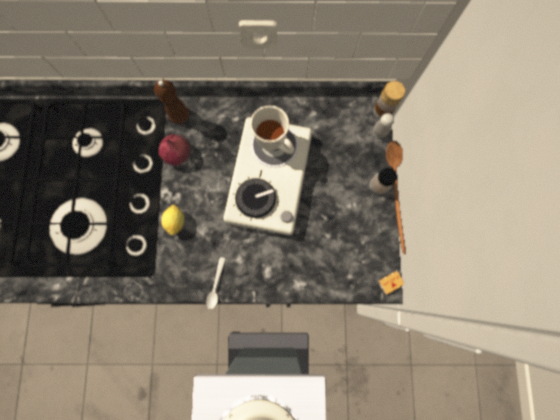

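The top view shows the warmer centred near (270,177), with the dial at (256,197), its pointer tip at (273,192), and the button at (287,216). Next I'll enlarge this and measure.

```bash
python3 - <<'E'
from h import *
c=dict(np.load("top.npz")); im=c["img"]
cv2.imwrite("pics/crop.png",cv2.resize(im[95:245,210:330],None,fx=4,fy=4,interpolation=cv2.INTER_CUBIC)[:,:,::-1])
hsv=cv2.cvtColor(im,cv2.COLOR_RGB2HSV)
m=((hsv[:,:,2]>150)&(hsv[:,:,1]<70)).astype(np.uint8); m[:, :215]=0;m[:,320:]=0;m[:100]=0;m[245:]=0
cs,_=cv2.findContours(m,cv2.RETR_EXTERNAL,2); k=max(cs,key=cv2.contourArea)
print(cv2.minAreaRect(k)); b=cv2.boxPoints(cv2.minAreaRect(k)); 
for p in b: print(p,onz(c,p,.046))
d=((im.max(2)<75)).astype(np.uint8); box=np.zeros_like(d); box[172:222,232:282]=1
cs,_=cv2.findContours(d*box,cv2.RETR_EXTERNAL,2); k=max(cs,key=cv2.contourArea); k=cv2.convexHull(k)
e=cv2.fitEllipse(k); print(e, onz(c,e[0],.062))
for p in [(273,192),(287,216)]: print(p,onz(c,p,.06))
E
```

```text
((267.9106140136719, 166.9737091064453), (70.8258056640625, 122.4618911743164), 10.684913635253906)
[221.75902 220.57718] [0.52363488 0.09695545 0.046     ]
[244.4644  100.23857] [0.85248265 0.04709144 0.046     ]
[314.0622  113.37024] [ 0.81510994 -0.13955013  0.046     ]
[291.3568  233.70885] [ 0.49085671 -0.07763511  0.046     ]
((254.7667999267578, 196.24383544921875), (26.5003604888916, 27.112457275390625), 65.86084747314453) [0.58282182 0.01409168 0.062     ]
(273, 192) [ 0.59443818 -0.03143359  0.06      ]
(287, 216) [ 0.53309534 -0.06654365  0.06      ]
```

View pics/crop.png

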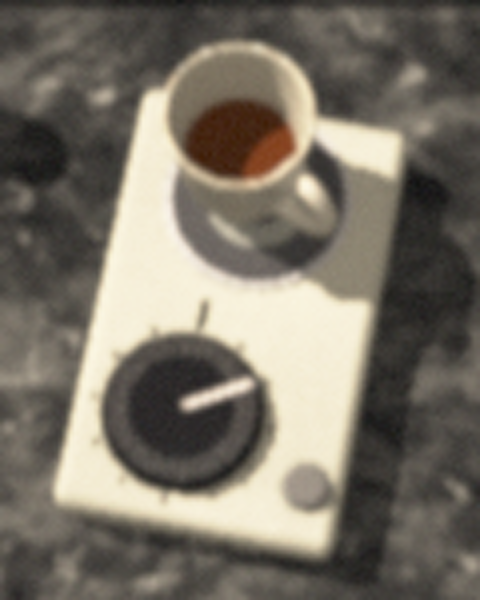

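View pics/scene.png

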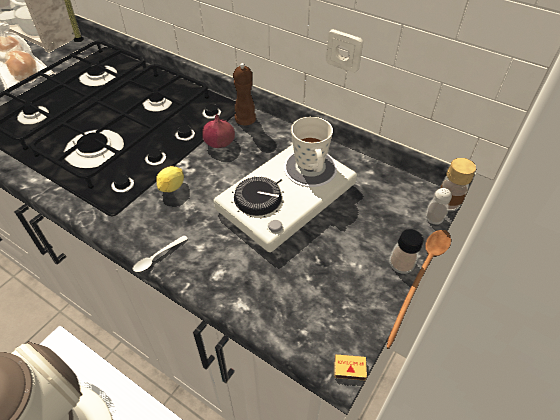

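The crop shows the dial centre at (184,410), the pointer running from (184,406) to (250,382), and the bar mark at (204,313). The pointer therefore sits about 60° clockwise of the bar, two clicks. The button is at (306,484). I plan to turn the dial counter-clockwise, with the contact on the robot side away from the mug.

```bash
python3 - <<'E'
from h import *
c=dict(np.load("top.npz"))
f=lambda x,y,z: onz(c,(210+(x+.5)/4-.5,95+(y+.5)/4-.5),z)
D=f(184,410,.062);T=f(250,382,.062);B=f(204,313,.046);U=f(306,484,.055);bl=f(57,500,.046);br=f(330,555,.046);tl=f(147,90,.046);tr=f(403,130,.046)
print(D,T,B,U)
a=lambda v:np.degrees(np.arctan2(v[1],v[0]))
print("yaw",a(tl-bl),a(tr-br),a(bl-br)-90,a(tl-tr)-90,"bar",a(B-D),"U",a(U-D)-a(np.array([-33,-86])),"ptr",a(T-D))
print(np.linalg.norm((B-D)[:2]),np.linalg.norm((T-D)[:2]),np.linalg.norm((U-D)[:2]),(bl+br+tl+tr)/4)
s=r.sense();R=s["ee_rot"]
print("to (D + view)",R.T@(np.array([D[0]-.05,D[1],.25])-s["tcp_pos"])*1000, a(R[:,0]))
print(r.capture("wrist")["hand_eye"])
E
```

```text
[0.58055948 0.01190934 0.062     ] [ 0.59877453 -0.02923938  0.062     ] [0.64885342 0.00102184 0.046     ] [ 0.53500584 -0.06446656  0.055     ]
yaw -10.369483954744341 -9.902509661561071 -11.348612533264557 -9.30216818858895 bar -9.057933533286397 U -9.820685182237355 ptr -66.12276787270966
0.06915634261808912 0.04500005453685446 0.0889292539479223 [ 0.64927203 -0.01900433  0.046     ]
to (D + view) [502.45488205 453.37615426  -2.50073221] -17.529074528020523
[[-1.14232382e-03 -9.64322141e-01 -2.64729113e-01  7.17537017e-02]
 [ 9.99999341e-01 -1.13287179e-03 -1.88380167e-04 -7.97095704e-04]
 [-1.18244979e-04 -2.64729154e-01  9.64322799e-01 -1.38162339e-01]
 [ 0.00000000e+00  0.00000000e+00  0.00000000e+00  1.00000000e+00]]
```

Request:
{"op": "move_arm", "data": {"series": [{"grip": 0,"xyz": [516,425,0],"angular": [0,0,0.393]},{"grip": 0,"xyz": [516,425,0],"angular": [0,0,0.393]},{"grip": 0,"xyz": [516,425,0],"angular": [0,0,0.393]},{"grip": 0,"xyz": [516,425,0],"angular": [0,0,0.393]},{"grip": 0,"xyz": [516,425,0],"angular": [0,0,0.393]},{"grip": 0,"xyz": [516,425,0],"angular": [0,0,0.393]},{"grip": 0,"xyz": [516,425,0],"angular": [0,0,0.393]},{"grip": 0,"xyz": [516,425,0],"angular": [0,0,0.393]},{"grip": 0,"xyz": [516,425,0],"angular": [0,0,0.393]},{"grip": 0,"xyz": [516,425,0],"angular": [0,0,0.393]}]}}

```text
time_s: 1.15
tcp_pos: [0.4611, 0.1748, 0.2477]
ee_rot: [[0.766, -0.643, 0.0], [-0.643, -0.766, 0.0], [-0.0, -0.0, -1.0]]
wrist_force: [-0.4, 0.5, 0.9]
gripper_width: 0.173
gripper_force: 0.0
```

Request:
{"op": "move_arm", "data": {"series": [{"grip": 0,"xyz": [161,49,40],"angular": [0,0,0]},{"grip": 0,"xyz": [161,49,40],"angular": [0,0,0]},{"grip": 0,"xyz": [161,49,40],"angular": [0,0,0]},{"grip": 0,"xyz": [161,49,40],"angular": [0,0,0]},{"grip": 0,"xyz": [161,49,40],"angular": [0,0,0]},{"grip": 0,"xyz": [161,49,40],"angular": [0,0,0]},{"grip": 0,"xyz": [161,49,40],"angular": [0,0,0]}]}}

```text
time_s: 1.85
tcp_pos: [0.5519, 0.0363, 0.2078]
ee_rot: [[0.766, -0.643, 0.0], [-0.643, -0.766, 0.0], [0.0, -0.0, -1.0]]
wrist_force: [0.1, -0.8, -0.1]
gripper_width: 0.008
gripper_force: 0.0
```

```bash
cat >> h.py <<'E'
def wpt(w,s,uv,z):
    K=np.array(w["camera_matrix"]);x=(uv[0]-K[0,2])/K[0,0];y=(uv[1]-K[1,2])/K[1,1];q=np.hypot(x,y)
    d=np.array([x/q*np.sin(q),y/q*np.sin(q),np.cos(q)]);H=np.array(w["hand_eye"])
    d=s["ee_rot"]@H[:3,:3]@d;o=s["tcp_pos"]+s["ee_rot"]@H[:3,3]
    return o+d*(z-o[2])/d[2]
def wcap(n):
    s=r.sense();w=r.capture("wrist");np.savez(n,tcp_pos=s["tcp_pos"],ee_rot=s["ee_rot"],**w)
    cv2.imwrite(f"pics/{n}.png",w["img"][:,:,::-1]);return w,s
E
python3 - <<'E'
from h import *
w,s=wcap("w1");print(s["tcp_pos"],s["ee_rot"],w["camera_matrix"],s["gripper_width"])
E
```

```text
[0.5518946  0.03627655 0.20783658] [[ 7.66239520e-01 -6.42554998e-01  2.68310996e-04]
 [-6.42555051e-01 -7.66239493e-01  2.15044433e-04]
 [ 6.74126065e-05 -3.37180129e-04 -9.99999941e-01]] [[325.1922621    0.         282.61308124]
 [  0.         325.1922621  212.47064581]
 [  0.           0.           1.        ]] 0.007632439386450101
```

View pics/w1.png

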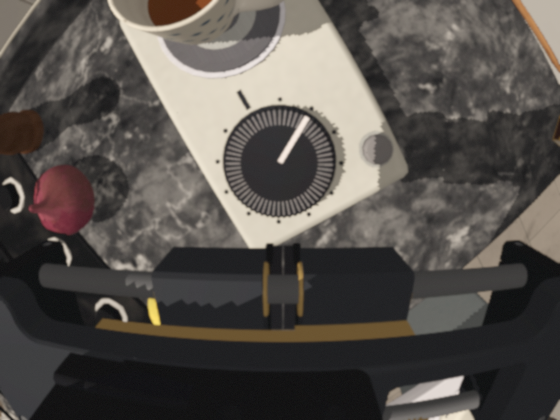

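The wrist view shows the dial centre at (279,161), pointer tip (306,118), bar mark (244,100) and button (377,149).

```bash
python3 - <<'E'
from h import *
w=dict(np.load("w1.npz"));s=w
D=wpt(w,s,(279,161),.062);B=wpt(w,s,(244,100),.046);T=wpt(w,s,(306,118),.062);U=wpt(w,s,(377,149),.055)
a=lambda v:np.degrees(np.arctan2(v[1],v[0]))
print(D,B,T,U,a(B-D),a(T-D),a(U-D)-a([-33,-86]),np.linalg.norm((T-D)[:2]),np.linalg.norm((B-D)[:2]),np.linalg.norm((U-D)[:2]))
D[:2]=.5*(D[:2]+[.5806,.0119]); 
p=D+.036*np.array([np.cos(np.radians(140)),np.sin(np.radians(140)),0])
print(D,(s["ee_rot"].T@(p-s["tcp_pos"]))*1000)
# arc rows in tool frame at start (x toward hub): CCW by phi about hub at (36,0)
for ph in np.arange(7,71,7):
    q=np.radians(ph); print(ph,36-36*np.cos(q),36*np.sin(q),-q)
E
```

```text
[0.58514078 0.01327162 0.062     ] [0.64797895 0.00227973 0.046     ] [ 0.59907341 -0.02892742  0.062     ] [ 0.53639871 -0.06290474  0.055     ] -9.922004121619116 -71.72859719559091 -11.62062780616074 0.044439583239086956 0.06379229713302978 0.0904357625437609
[0.58287039 0.01258581 0.062     ] [  2.94765332  -1.71262448 145.83736091]
7 0.26833854091240994 4.387296362585309 -0.12217304763960307
14 1.0693538540641256 8.709188241588038 -0.24434609527920614
21 2.391104646100736 12.90124618363081 -0.3665191429188092
28 4.213886657078628 16.90097626029207 -0.4886921905584123
35 6.510526405596295 20.648751708637658 -0.6108652381980153
42 9.246786282813808 24.088701828918897 -0.7330382858376184
49 12.38187495634174 27.169544888019793 -0.8552113334772214
56 15.869055475053116 29.845352611981504 -0.9773843811168246
63 19.656342009376313 32.07623487078124 -1.0995574287564276
70 23.687274840275922 33.8289343482927 -1.2217304763960306
```

Request:
{"op": "move_arm", "data": {"series": [{"grip": 0,"xyz": [3,-1.5,40],"angular": [0,0,0]},{"grip": 0,"xyz": [3,-1.5,75],"angular": [0,0,0]},{"grip": 0,"xyz": [3,-1.5,100],"angular": [0,0,0]},{"grip": 0,"xyz": [3,-1.5,114],"angular": [0,0,0]},{"grip": 0,"xyz": [3,-1.5,117],"angular": [0,0,0]},{"grip": 0,"xyz": [3,-1.5,120],"angular": [0,0,0]},{"grip": 0,"xyz": [3,-1.5,121],"angular": [0,0,0]},{"grip": 0,"xyz": [3,-1.5,122],"angular": [0,0,0]},{"grip": 0,"xyz": [3,-1.5,122],"angular": [0,0,0]}]}}

```text
time_s: 2.8
tcp_pos: [0.5559, 0.0353, 0.0867]
ee_rot: [[0.766, -0.643, 0.002], [-0.643, -0.766, 0.001], [0.001, -0.002, -1.0]]
wrist_force: [-1.1, 1.7, 2.7]
gripper_width: 0.006
gripper_force: 1.8
```

Request:
{"op": "move_arm", "data": {"series": [{"grip": 0,"xyz": [0,0,1.5],"angular": [0,0,0]},{"grip": 0,"xyz": [0,0,3],"angular": [0,0,0]},{"grip": 0,"xyz": [0,0,3],"angular": [0,0,0]},{"grip": 0,"xyz": [0,0,3],"angular": [0,0,0]}]}}

```text
time_s: 3.2
tcp_pos: [0.5559, 0.0353, 0.0841]
ee_rot: [[0.766, -0.643, 0.002], [-0.643, -0.766, 0.001], [0.001, -0.002, -1.0]]
wrist_force: [-3.7, 3.7, 8.2]
gripper_width: 0.005
gripper_force: 4.1
```

Request:
{"op": "move_arm", "data": {"series": [{"grip": 0,"xyz": [0,0,0.7],"angular": [0,0,0]},{"grip": 0,"xyz": [0.1,2.2,0.7],"angular": [0,0,-0.061]},{"grip": 0,"xyz": [0.3,4.4,0.7],"angular": [0,0,-0.122]},{"grip": 0,"xyz": [0.6,6.6,0.7],"angular": [0,0,-0.183]},{"grip": 0,"xyz": [1.1,8.7,0.7],"angular": [0,0,-0.244]},{"grip": 0,"xyz": [1.7,10.8,0.7],"angular": [0,0,-0.305]},{"grip": 0,"xyz": [2.4,12.9,0.7],"angular": [0,0,-0.367]},{"grip": 0,"xyz": [3.2,14.9,0.7],"angular": [0,0,-0.428]},{"grip": 0,"xyz": [4.2,16.9,0.7],"angular": [0,0,-0.489]},{"grip": 0,"xyz": [4.8,18,0.7],"angular": [0,0,-0.524]}]}}

```text
time_s: 4.2
tcp_pos: [0.549, 0.0179, 0.0838]
ee_rot: [[0.985, -0.171, 0.004], [-0.171, -0.985, 0.0], [0.004, -0.001, -1.0]]
wrist_force: [-2.0, 2.9, 9.4]
gripper_width: 0.007
gripper_force: 4.2
```

```bash
python3 - <<'E'
from h import *
w,s=wcap("w2");print(s["tcp_pos"],s["wrist_force"])
E
```

```text
[0.549014   0.0179369  0.08381497] [-1.9653119   2.92615266  9.39524654]
```

View pics/w2.png

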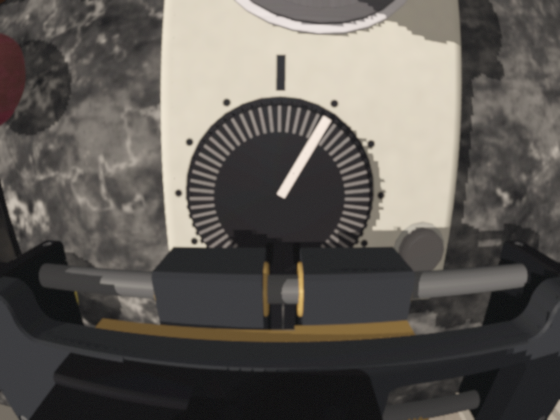

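The view confirms the dial is being carried along. The pointer tip is at (325,120) and the centre at (280,193), so it is now about 31° short of the bar at (281,72). I'll continue.

Request:
{"op": "move_arm", "data": {"series": [{"grip": 0,"xyz": [0.1,2.2,0],"angular": [0,0,-0.061]},{"grip": 0,"xyz": [0.3,4.4,0],"angular": [0,0,-0.122]},{"grip": 0,"xyz": [0.6,6.6,0],"angular": [0,0,-0.183]},{"grip": 0,"xyz": [1.1,8.7,0],"angular": [0,0,-0.244]},{"grip": 0,"xyz": [1.7,10.8,0],"angular": [0,0,-0.305]},{"grip": 0,"xyz": [2.4,12.9,0],"angular": [0,0,-0.367]},{"grip": 0,"xyz": [3.2,14.9,0],"angular": [0,0,-0.428]},{"grip": 0,"xyz": [4.2,16.9,0],"angular": [0,0,-0.489]},{"grip": 0,"xyz": [5,18.4,0],"angular": [0,0,-0.537]},{"grip": 0,"xyz": [5,18.4,0],"angular": [0,0,-0.537]}]}}

```text
time_s: 5.25
tcp_pos: [0.5518, -0.0008, 0.0841]
ee_rot: [[0.935, 0.356, 0.006], [0.356, -0.935, 0.001], [0.006, 0.001, -1.0]]
wrist_force: [0.1, 1.4, 8.3]
gripper_width: 0.005
gripper_force: 3.9
```

Request:
{"op": "move_arm", "data": {"series": [{"grip": 0,"xyz": [0,0,-2],"angular": [0,0,0]},{"grip": 0,"xyz": [0,0,-4],"angular": [0,0,0]},{"grip": 0,"xyz": [0,0,-8],"angular": [0,0,0]},{"grip": 0,"xyz": [0,0,-20],"angular": [0,0,0]},{"grip": 0,"xyz": [0,0,-50],"angular": [0,0,0]},{"grip": 0,"xyz": [0,0,-80],"angular": [0,0,0]},{"grip": 0,"xyz": [0,0,-80],"angular": [0,0,0]},{"grip": 0,"xyz": [0,0,-80],"angular": [0,0,0]}]}}

```text
time_s: 6.05
tcp_pos: [0.5491, -0.0011, 0.1627]
ee_rot: [[0.935, 0.354, 0.001], [0.354, -0.935, 0.001], [0.001, -0.0, -1.0]]
wrist_force: [-0.4, 0.4, -1.4]
gripper_width: 0.005
gripper_force: 0.0
```

```bash
python3 - <<'E'
from h import *
w,s=wcap("w3");print(s["tcp_pos"],s["wrist_force"])
E
```

```text
[ 0.54906721 -0.00112272  0.1626833 ] [-0.44607251  0.37896951 -1.4401759 ]
```

View pics/w3.png

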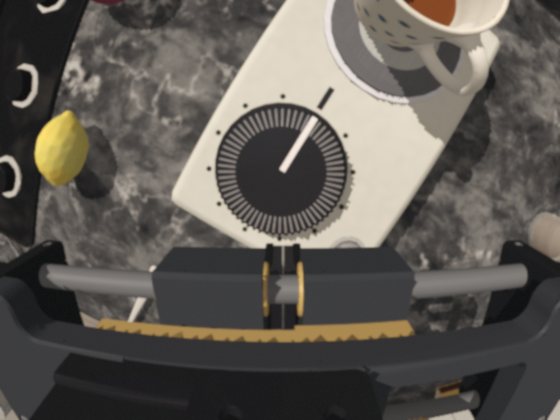

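The pointer now lines up with the bar mark (tip at about (314,120), bar at (326,98)) and the finger is clear. Next is the button at about (0.5355, -0.065).

Request:
{"op": "move_arm", "data": {"series": [{"grip": 0,"xyz": [-35,55,0],"angular": [0,0,0]},{"grip": 0,"xyz": [-35,55,0],"angular": [0,0,0]},{"grip": 0,"xyz": [-35,55,30],"angular": [0,0,0]},{"grip": 0,"xyz": [-35,55,60],"angular": [0,0,0]},{"grip": 0,"xyz": [-35,55,76],"angular": [0,0,0]},{"grip": 0,"xyz": [-35,55,80],"angular": [0,0,0]},{"grip": 0,"xyz": [-35,55,83],"angular": [0,0,0]},{"grip": 0,"xyz": [-35,55,85],"angular": [0,0,0]},{"grip": 0,"xyz": [-35,55,87],"angular": [0,0,0]},{"grip": 0,"xyz": [-35,55,87],"angular": [0,0,0]}]}}

```text
time_s: 7.1
tcp_pos: [0.536, -0.065, 0.0756]
ee_rot: [[0.935, 0.354, 0.0], [0.354, -0.935, -0.0], [0.0, 0.0, -1.0]]
wrist_force: [-2.0, -0.9, 5.3]
gripper_width: 0.008
gripper_force: 2.3
```

Request:
{"op": "move_arm", "data": {"series": [{"grip": 0,"xyz": [0,0,1],"angular": [0,0,0]},{"grip": 0,"xyz": [0,0,2],"angular": [0,0,0]},{"grip": 0,"xyz": [0,0,2],"angular": [0,0,0]},{"grip": 0,"xyz": [0,0,2],"angular": [0,0,0]},{"grip": 0,"xyz": [0,0,2],"angular": [0,0,0]}]}}

```text
time_s: 7.6
tcp_pos: [0.5361, -0.065, 0.0752]
ee_rot: [[0.935, 0.355, 0.001], [0.355, -0.935, -0.0], [0.001, 0.001, -1.0]]
wrist_force: [-5.2, -0.1, 15.0]
gripper_width: 0.008
gripper_force: 7.4
```

The button is bottomed: 15 N with the tip at 50 mm. Releasing it now.

Request:
{"op": "move_arm", "data": {"series": [{"grip": 0,"xyz": [0,0,-3],"angular": [0,0,0]},{"grip": 0,"xyz": [0,0,-10],"angular": [0,0,0]},{"grip": 0,"xyz": [0,0,-40],"angular": [0,0,0]},{"grip": 0,"xyz": [0,0,-80],"angular": [0,0,0]},{"grip": 0,"xyz": [-40,0,-110],"angular": [0,0,0]},{"grip": 0,"xyz": [-40,0,-110],"angular": [0,0,0]},{"grip": 0,"xyz": [-40,0,-110],"angular": [0,0,0]},{"grip": 0,"xyz": [-40,0,-110],"angular": [0,0,0]}]}}

```text
time_s: 8.4
tcp_pos: [0.4989, -0.0788, 0.1822]
ee_rot: [[0.935, 0.354, -0.0], [0.354, -0.935, 0.0], [-0.0, -0.0, -1.0]]
wrist_force: [0.2, -0.2, -0.2]
gripper_width: 0.008
gripper_force: 0.0
```

```bash
python3 - <<'E'
from h import *
w,s=wcap("w4");print(s["tcp_pos"],s["wrist_force"])
E
```

```text
[ 0.49894042 -0.07881678  0.18224139] [ 0.16367205 -0.15875536 -0.1835655 ]
```

View pics/w4.png

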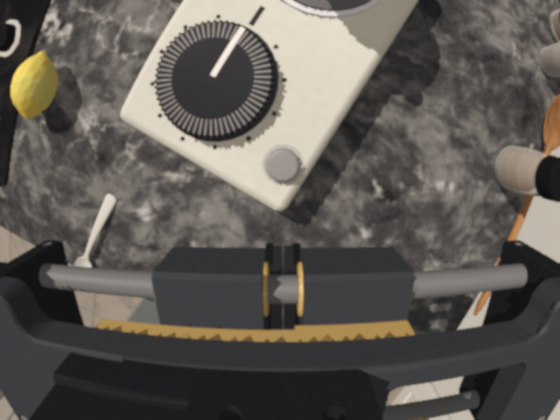

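The pointer (tip at about (240,29)) lines up with the bar at (257,15), the button at (282,165) is up, and nothing has been disturbed.

```bash
python3 -c "
from station import r
print(r.finish_job())"
```

```text
the job is handed in; nothing more can be done
None
```

The job is handed in: the dial is clicked in at the bar mark, and the start button was then pushed all the way down and let up. Nothing else looked moved in the last picture, which did not show the mug; the hand-in returned no verdict.

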